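# Load the stirring carousel and index it one click

## Robot

A 7-joint arm with a two-finger parallel gripper is mounted at the origin on the work surface; the furniture and walls round the work are solid. World frame = base frame: x ahead of the robot, y to its left, z up, the work surface at z = 0. Lengths are in m, angles in rad, forces in N, time in s.
With the tool pointing down it reaches from about 0.4 to 0.875 m from the base axis. Payload 4.4 kg.
Tool frame: the origin (TCP) lies midway between the tips of the shut fingers; the grasp point (between the pads) lies 19 mm behind it; z points along the fingers, y is the line along which they close (so a half turn about z gives the same grasp; the last joint's range is limited). The gripper opens to 85 mm and grips with 20 to 120 N. Pads are 22 mm wide; open, the fingers measure 114 mm over their backs; the gripper's body (76 mm by 85 mm) begins 54 mm behind the grasp point. The pads swing forward as they close: fully open they stand 13 mm farther back than shut.
Start: joints at [-1.193, 0.628, 0.038, 1.517, -0.027, 0.996, -0.02], TCP at [0.279, 0.587, 0.231] pointing down, gripper open.
Joint ranges: [-3.06, 3.06], [-0.37, 2.12], [-1.25, 1.32], [0.18, 2.47], [-1.1, 4.24], [0.23, 1.98], [-2.94, 2.94]. Speed limits (rad/s): [2.57, 2.57, 3.14, 3.14, 3.14, 3.14, 3.14].

## Interface

Orientations are given as a unit quaternion [x, y, z, w].
In Python, from station import env gives the robot as it stands.
- The arm moves only by the tool send_rows, never from a script. Its argument "increments" is text: rows parted by semicolons, each of 7 numbers parted by spaces: the shift along the tool's x, y, z in cm, then the turn, a rotation vector about the tool's x, y, z in degrees, then the finger opening in cm, from 0 to 8.54. In form: dx dy dz rx ry rz grip; .... A call has 1 to 5 rows; each row shifts and turns the commanded pose from where the row before left it, along the tool's axes as they then stand; what a row does not reach is not made up. A row lasts 1/10 s, in which the tool goes at most 50 mm and 8.59 degrees, less where a joint would pass 70% of its speed; a pose out of reach is approached as far as the arm can. A call is refused whole if a number of a shift passes 5 or a number of a turn 8.59, either way. A call with a gripper value outside its range is refused whole. The fingers move at their own pace and stop on an object; the grip force is fixed at half the most. Time passes only in rows, so rows that do not move let the fingers close. It gives the time, the measured TCP pose, the force, the opening and the grip force at its end, in the units of the state.
- env.get_obs(): the state, without advancing time (a new reading comes with each control period).
- env.capture(name): name is "side" or "top" or "wrist"; returns the picture (384x512x3 uint8, red, green, blue); there is no depth.
- env.camera_info(name): a dict with "intrinsics" (3x3 intrinsics, pixels), "R" (3x3) and "t" (3): a world point X has camera coordinates R X + t. Camera axes: x right, y down, z forward; pixel columns grow to the right and rows downward; lengths in m; the calibration is good to about 2 mm. A picture is of the moment at which its call begins: read the wrist's pose just before it. camera_info takes no time and is no camera call; for the wrist camera it gives the pose at the moment of the call.
- env.close_job(): hands the job in; it is judged then, once.
The state is a dict: "time": time; "qpos": joint angles; "qd": joint speeds; "tau": joint torques, N m; "tool_pos": TCP position; "tcp_rot": TCP orientation; "wrist_force": force on the tool from outside, world axes, zero at the start; "torque": the same for the moment, N m; "grip_width": finger opening in m; "finger_force": force on a finger pad.
Only numpy, scipy, OpenCV 4.12 (cv2) and the standard library are available. Lean on these libraries where they do the work, as an engineer would, in place of code of your own. Each camera call takes 0.05 s, during which the arm holds its last target. There are 200 camera calls.

## Task

Put the loose stirrer canister into the empty pocket at the front pointer of the stirring carousel, so that its feet drop fully home over the drive tongue in the pocket's floor, without forcing it down. Let go of it, then turn the wheel (its hub has a handle) one click anticlockwise (seen from above) and leave it resting in that click, with the next empty pocket at the pointer. Keep the canister upright and leave the other things on the table where they stand.

Things in the scene. Friction and masses are not known exactly. Their poses are not given: they have to be found in the camera images.
- canister: the loose stirrer canister, standing on the table: aluminium cylinder 56 mm in diameter, black knurled lid 59 mm in diameter with a straight black grip bar across it; 129 mm tall over all, about 0.35 kg; like those already in the wheel. Origin: centre of its underside at the feet's soles; z up, x along the grip bar. Body from z = 12 to 90 mm, lid to 102 mm, bar from there to 129 mm
- canister_grip (a point): middle of the canister's grip bar (52 mm long along its x, 16 mm thick, 28 mm high); 117 mm above the feet's soles and 15 mm above the lid's top
- canister_foot (a point): sole of one of the canister's four round steel feet, each 14 mm in diameter and 12 mm high. They stand on a 39 mm circle, at 45 degrees to the grip bar, so that two crossing lanes run between them under the canister, each 13.6 mm wide, one along the bar and one across it
- carousel: the fixed base of the stirring carousel: a round grey plate 272 mm in diameter, 16 mm high, carrying the scalloped wheel with six black cups. Front left on it is the bracket of the detent's spring roller (reaches 178 mm from the centre, 48 mm high). Origin: on the wheel's axis at table level; z up, the front pointer lies towards -x of this frame
- pointer (a point): tip of the small steel pointer at the front rim of the carousel's base, 148 mm from the axis, 16 mm above the table; fixed
- wheel (a joint): angle of the six-pocket wheel on its base, rad, anticlockwise from above positive; near 0 at the start. Clicks lie every 1.047 rad (60 degrees): the spring roller draws the wheel into a click from anywhere within about 0.4 rad of it, and gives way at about 0.5 N m
- pocket (a point): centre of the floor of the empty pocket that stands at the pointer at the start; turns with the wheel, 85 mm from its axis, 40 mm above the table. Across the floor stands a steel drive tongue 44 mm long, 10.5 mm wide, 10 mm high, on a geared spindle that does not turn by hand and was left at any angle (not measured)
- pocket_mouth (a point): centre of that pocket's mouth, 36 mm above its floor: a black round cup, inner diameter 61 mm, mouth slightly flared. At a wrong yaw the canister's feet ride on the tongue, 10 mm too high; within about 0.12 rad of a right yaw (one every 90 degrees of canister yaw) a lane takes the tongue and the canister goes down to the floor. Next pocket clockwise (seen from above) is empty too
- hub_grip (a point): middle of the handle on the wheel's hub, on its axis, 158 mm above the table: a black bar 72 mm long, 16 mm thick, 30 mm high (z 141 to 171 mm), turning with the wheel; at wheel angle 0 it lies along the base's x. The canisters in the other four pockets, 85 mm from the axis, have lids 142 mm and bars 169 mm above the table
- spray_can: small spray can with a dark cap, 43 mm in diameter, 121 mm tall, upright; origin under its centre. To be left alone
- thinner_bottle: square white bottle with a cap, 39 x 38 x 68 mm, upright; origin under its centre. To be left alone
- mask_tape: roll of masking tape lying flat, 68 mm in diameter, 18 mm high; origin under its centre. To be left alone
- paint_pot: small round paint pot with a dark cap, 33 mm in diameter, 34 mm tall, one of two beside each other at the back left; origin under its centre. To be left alone
Things that resemble listed ones, but are neither listed nor needed, are in the scene too. Leave any yellow look-alike of the canister alone.

How it is judged:
On the way, in this order (a step that is already met when the one before it is completed fails the run):
1. the canister stands fully home in the pocket at the pointer, over its tongue, and has been let go, the wheel still in its first click (z of canister in the frame of pocket between -0.004 and 0.004 m and horizontal distance between canister and pocket below 0.006 m and angle between canister's own z axis and vertical below 0.08 rad and contact force between canister and the fingers below 0.2 N and value of joint wheel between -0.2 and 0.2 rad), for 0.2 s.
2. the wheel rests one click further anticlockwise (value of joint wheel between 0.967 and 1.127 rad), for 0.2 s.
At the end, for the whole second after the job is handed in: the canister stands upright (within 0.08 rad) in the pocket that was at the pointer, centred within 6 mm, its feet within 4 mm of the pocket's floor, at rest; the wheel rests one click (1.047 rad, within 0.08) anticlockwise of its start (all of step 2 and z of canister in the frame of pocket between -0.004 and 0.004 m and horizontal distance between canister and pocket below 0.006 m and angle between canister's own z axis and vertical below 0.08 rad and linear speed of canister below 0.02 m/s); the robot touches nothing.
It fails at once if the canister is tipped by more than about 35 degrees (angle between canister's own z axis and vertical above 0.6 rad).
It fails at once if the canister is forced against the carousel with more than 150 N (contact force between canister and carousel above 150 N).
It fails at once if the wheel is turned well past the next click, or the wrong way to another click (value of joint wheel above 1.57 rad or value of joint wheel below -0.52 rad).
It fails at once if a bystander is shifted by more than 30 mm (distance of any of spray_can, thinner_bottle, mask_tape, paint_pot from where it was at the start of the episode above 0.03 m).
It also fails if it takes over 69 s, if anything falls off the work surface, if the arm or the gripper's body presses on something with over 40 N, if the wrist force passes 120 N, or if a joint passes its speed limit or range.

## Working session

There is one attempt and no reset: what is moved stays moved. The work goes in short steps, Python scripts to look and compute and a tool call to move; the robot and the scene stay as the last step left them, time stands still between calls to the robot, and variables do not carry over. Pictures are saved under pics/ and viewed, at most 10 in all, crops included, and the job is handed in when it is done.

Besides the shell and the picture viewer there is one more tool, called after "Emit:" by a JSON object that holds its "api" and its "payload", one argument or row to a line. send_rows: Moves the arm, as the interface text tells. Its arguments: {"type":"object","properties":{"increments":{"type":"string"}},"required":["increments"]}

```bash
mkdir -p pics; ls; python3 - <<'E'
from station import env
import cv2,numpy as np
o=env.get_obs();print({k:np.round(v,3).tolist() for k,v in o.items()})
for n in("top","side","wrist"):
    im=env.capture(n);cv2.imwrite(f"pics/{n}0.png",im[:,:,::-1]);i=env.camera_info(n);print(n,np.round(i["intrinsics"],1).tolist(),np.round(i["R"],3).tolist(),np.round(i["t"],3).tolist())
E
python3 -c "
import cv2
a=cv2.imread('pics/top0.png');cv2.imwrite('pics/top0b.png',cv2.resize(a,(800,600),interpolation=cv2.INTER_CUBIC))"
```

```text
pics
{'time': 0.0, 'qpos': [-1.193, 0.629, 0.038, 1.518, -0.027, 0.996, -0.02], 'qd': [0.001, 0.001, 0.001, 0.001, 0.0, -0.001, 0.0], 'tau': [-0.0, -56.34, 1.226, -19.346, 0.011, 0.01, -0.0], 'tool_pos': [0.279, 0.586, 0.23], 'tcp_rot': [0.22, 0.975, -0.001, -0.0], 'wrist_force': [-0.657, 0.173, -0.366], 'torque': [-0.022, -0.027, 0.02], 'finger_force': 0.0, 'grip_width': 0.085}
top [[453.1, 0.0, 261.8], [0.0, 453.1, 190.2], [0.0, 0.0, 1.0]] [[0.015, -1.0, 0.002], [-0.985, -0.015, -0.173], [0.173, 0.001, -0.985]] [0.151, 0.586, 1.056]
side [[408.5, 0.0, 254.0], [0.0, 408.5, 187.6], [0.0, 0.0, 1.0]] [[-0.998, -0.07, 0.003], [-0.026, 0.327, -0.945], [0.065, -0.942, -0.328]] [0.558, 0.098, 1.355]
wrist [[332.7, 0.0, 255.9], [0.0, 332.7, 188.6], [0.0, 0.0, 1.0]] [[0.429, 0.903, -0.001], [0.867, -0.412, 0.28], [0.253, -0.121, -0.96]] [-0.649, -0.037, 0.378]
```

View pics/top0b.png

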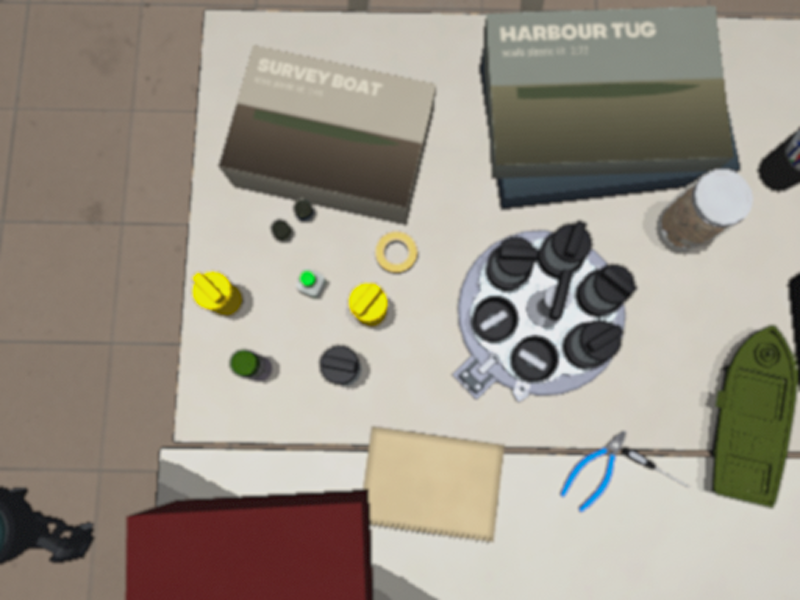

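View pics/side0.png

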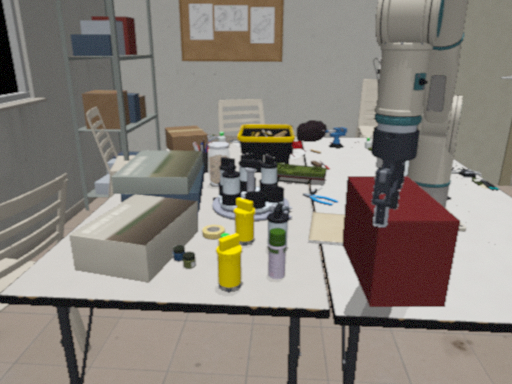

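The top view shows the canister at about (340,366) in the 800-px picture, the carousel at (545,312), the empty pockets with bright tongues at (535,358) (at the pointer, whose tip is at about (521,392)) and (495,318). The red box stands between the robot and the canister area.

```bash
cat > h.py <<'E'
import numpy as np,cv2
from station import env
def ray(info,uv,z):
    K,R,t=map(np.array,(info["intrinsics"],info["R"],info["t"]))
    uv=np.atleast_2d(uv).astype(float)
    d=(R.T@np.linalg.inv(K)@np.c_[uv,np.ones(len(uv))].T).T
    c=-R.T@t
    return c+d*((z-c[2])/d[:,2])[:,None]
def proj(info,X):
    K,R,t=map(np.array,(info["intrinsics"],info["R"],info["t"]))
    p=(K@(R@np.atleast_2d(X).T+t[:,None])).T
    return p[:,:2]/p[:,2:]
def blobs(mask,amin=15):
    n,l,s,c=cv2.connectedComponentsWithStats(mask.astype(np.uint8))
    return [(l==i,s[i],c[i]) for i in range(1,n) if s[i][4]>=amin]
E
python3 - <<'E'
from h import *
im=cv2.imread("pics/top0.png");i=env.camera_info("top")
hsv=cv2.cvtColor(im,cv2.COLOR_BGR2HSV);V=hsv[...,2]
# rough: points in full-res
for n,p,z in(("can lid",(340,366),.11),("axis(hub bottom?)",(545,312),.04),("pocket",(535,358),.05),("pocket2",(495,318),.05),("pointer",(521,392),.016),("spray",(245,363),.121),("redbox tl",(127,515),.2),("redbox tr",(368,490),.2),("hubbar a",(565,265),.171),("hubbar b",(553,318),.171)):
    print(n,ray(i,np.array(p)/1.5625,z).round(3))
for m,s,c in blobs((V>120)&(hsv[...,1]<60)&(cv2.blur((V<70).astype(np.float32),(25,25))>.35)):
    print("bright",s.tolist(),c.round(1),ray(i,c,.05).round(3))
# base plate bluish grey
m=(hsv[...,0]>105)&(hsv[...,0]<135)&(hsv[...,1]>20)&(V>110)
b=max(blobs(m),key=lambda b:b[1][4]);print("plate",b[1],b[2])
out=np.hstack([cv2.resize(im[210:265,190:245],(400,400),interpolation=cv2.INTER_CUBIC),cv2.resize(im[190:262,290:362],(400,400),interpolation=cv2.INTER_CUBIC)])
cv2.imwrite("pics/c1.png",out)
E
```

```text
can lid [[0.471 0.259 0.11 ]]
axis(hub bottom?) [[ 0.566 -0.054  0.04 ]]
pocket [[ 0.492 -0.036  0.05 ]]
pocket2 [[0.553 0.026 0.05 ]]
pointer [[ 0.441 -0.019  0.016]]
spray [[0.472 0.394 0.121]]
redbox tl [[0.27  0.516 0.2  ]]
redbox tr [[0.305 0.209 0.2  ]]
hubbar a [[ 0.612 -0.058  0.171]]
hubbar b [[ 0.537 -0.04   0.171]]
bright [499, 117, 13, 6, 38] [507.1 120.6] [[ 0.772 -0.454  0.05 ]]
bright [353, 142, 14, 7, 17] [359.4 144.1] [[ 0.705 -0.081  0.05 ]]
bright [335, 150, 16, 9, 57] [343.  154.3] [[ 0.678 -0.04   0.05 ]]
bright [362, 160, 31, 51, 415] [371.8 185.2] [[ 0.601 -0.109  0.05 ]]
bright [338, 168, 19, 17, 96] [346.6 175.8] [[ 0.624 -0.048  0.05 ]]
bright [311, 183, 18, 9, 79] [319.1 187.4] [[0.593 0.02  0.05 ]]
bright [503, 185, 3, 14, 30] [503.9 192.3] [[ 0.588 -0.432  0.05 ]]
bright [384, 189, 21, 19, 76] [392.5 201.3] [[ 0.562 -0.159  0.05 ]]
bright [308, 199, 17, 12, 95] [316.1 204.3] [[0.552 0.027 0.05 ]]
bright [352, 216, 12, 19, 93] [357.6 224.6] [[ 0.504 -0.072  0.05 ]]
bright [332, 224, 18, 13, 103] [340.4 229.7] [[ 0.491 -0.031  0.05 ]]
bright [0, 309, 9, 3, 16] [  4.  309.9] [[0.291 0.757 0.05 ]]
bright [17, 317, 17, 13, 53] [ 23.4 323.1] [[0.262 0.709 0.05 ]]
bright [41, 332, 9, 4, 18] [ 45.3 333.5] [[0.24  0.656 0.05 ]]
bright [3, 352, 29, 10, 96] [ 20.7 355.2] [[0.191 0.707 0.05 ]]
plate [ 291  155   40  100 1012] [305.73616601 214.04249012]
```

View pics/c1.png

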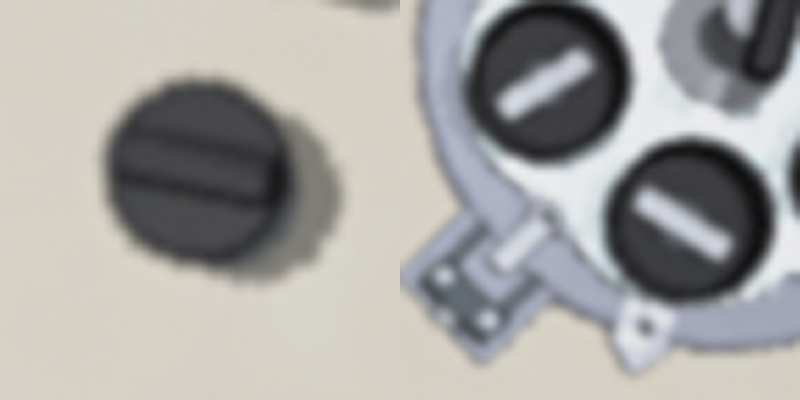

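The crop shows the canister's bar about 10° from the image's horizontal, and the pointer pocket's tongue running from (640,195) to (730,250) in the crop. Now the angles and the approach.

```bash
cat >> h.py <<'E'
from scipy.spatial.transform import Rotation as Ro
def plan(p,yaw,n,grip,z0=None):
    """rows from the present pose to TCP p, tool x at world yaw (deg, mod 360), tool down"""
    o=env.get_obs();R=Ro.from_quat(o["tcp_rot"]);a=np.deg2rad(yaw)
    Rt=Ro.from_matrix(np.c_[[np.cos(a),np.sin(a),0],[np.sin(a),-np.cos(a),0],[0,0,-1]])
    rv=(R.inv()*Rt).as_rotvec()/n;d=(np.array(p)-o["tool_pos"])/n
    rows=[]
    for k in range(n):
        rows.append(np.r_[R.inv().apply(d)*100,np.rad2deg(rv),grip]);R=R*Ro.from_rotvec(rv)
    for k in range(0,n,5): print("; ".join(" ".join(f"{v:.2f}".rstrip('0').rstrip('.').replace('-0','-0') for v in r) for r in rows[k:k+5]))
E
python3 - <<'E'
from h import *
im=cv2.imread("pics/top0.png");i=env.camera_info("top")
big=cv2.resize(im,None,fx=4,fy=4,interpolation=cv2.INTER_CUBIC);V=cv2.cvtColor(big,cv2.COLOR_BGR2HSV)[...,2]
for c in((340.4,229.7),(316.1,204.3)):
    for m,s,cc in blobs(V>120,200):
        if np.hypot(*(cc/4-c))<3 and s[4]<5000:
            r=cv2.minAreaRect(np.argwhere(m)[:,::-1].astype(np.float32));b=cv2.boxPoints(r)
            w=ray(i,(b+.5)/4-.5,.05)
            e=[w[1]-w[0],w[2]-w[1]];e=sorted(e,key=np.linalg.norm)
            print("tongue",w.mean(0).round(4),[np.linalg.norm(x).round(4) for x in e],np.rad2deg(np.arctan2(e[1][1],e[1][0])))
b=[x for x in blobs(V<100,3000) if np.hypot(*(x[2]/4-np.array([217,234])))<12]
for m,s,c in b: print("can",s,c/4,ray(i,c/4,.105))
w=ray(i,np.array([[125,180],[265,205]])*55/400+[190,210],.102);print("bar edge",w)
print(env.get_obs()["tool_pos"])
# up then across
plan((.45,.29,.30),105,10,8.5)
E
```

```text
tongue [ 0.4904 -0.0309  0.05  ] [np.float64(0.0141), np.float64(0.0467)] -122.90554411518735
tongue [0.5509 0.0288 0.05  ] [np.float64(0.015), np.float64(0.0465)] -55.50797149906135
can [ 820  886  105  101 8165] [218.04663197 234.07051439] [[0.47146657 0.25818684 0.105     ]]
bar edge [[0.46976328 0.28325826 0.102     ]
 [0.46259982 0.23900854 0.102     ]]
[0.2788586  0.58660429 0.23060165]
-2.82 -1.94 -0.69 -0.01 0 4.96 8.5; -2.98 -1.69 -0.69 -0.01 0 4.96 8.5; -3.11 -1.43 -0.69 -0.01 0 4.96 8.5; -3.22 -1.16 -0.69 -0.01 0 4.96 8.5; -3.31 -0.87 -0.69 -0.01 0 4.96 8.5
-3.37 -0.58 -0.69 -0.01 0 4.96 8.5; -3.41 -0.29 -0.69 -0.01 0 4.96 8.5; -3.42 0.01 -0.69 -0.01 0 4.96 8.5; -3.41 0.3 -0.69 -0.01 0 4.96 8.5; -3.37 0.6 -0.69 -0.01 0 4.96 8.5
```

Emit:
{"api": "send_rows", "payload": {
  "increments": "-1 -0.7 -3 0 0 5 8.5; -3 -1.7 -2 0 0 5 8.5; -3.1 -1.4 -1 0 0 5 8.5; -3.2 -1.2 -0.5 0 0 5 8.5; -3.3 -0.9 -0.4 0 0 5 8.5"
}}

```text
time: 0.65
tool_pos: [0.3533, 0.4563, 0.3007]
tcp_rot: [0.428, 0.904, 0.0, -0.0]
wrist_force: [0.4, 0.5, 1.2]
grip_width: 0.0848
finger_force: 0.0
```

Emit:
{"api": "send_rows", "payload": {
  "increments": "-3.4 -0.6 0 0 0 5 8.5; -3.4 -0.3 0 0 0 5 8.5; -3.4 0 0 0 0 5 8.5; -3.4 0.3 0 0 0 5 8.5; -3.4 0.6 0 0 0 5 8.5"
}}

```text
time: 1.15
tool_pos: [0.4377, 0.3072, 0.3002]
tcp_rot: [0.613, 0.79, -0.0, -0.0]
wrist_force: [-0.3, 0.5, -0.8]
grip_width: 0.0848
finger_force: 0.0
```

Emit:
{"api": "send_rows", "payload": {
  "increments": "0 0 0 0 0 8 8.5; 0 0 0 0 0 8 8.5; 0 0 0 0 0 8 8.5; 0 0 0 0 0 0 6; 0 0 0 0 0 0 6"
}}

```text
time: 1.65
tool_pos: [0.4371, 0.3086, 0.3001]
tcp_rot: [0.762, 0.648, -0.0, 0.0]
wrist_force: [0.3, -0.6, -0.8]
grip_width: 0.0605
finger_force: 0.0
```

```bash
python3 - <<'E'
from h import *
o=env.get_obs();i=env.camera_info("wrist");im=env.capture("wrist")[:,:,::-1];cv2.imwrite("pics/w1.png",im)
np.save("pics/w1.npy",np.array([i],dtype=object),allow_pickle=True)
print(o["time"],o["tool_pos"].round(4),o["grip_width"],np.rad2deg(np.arctan2(*Ro.from_quat(o["tcp_rot"]).as_matrix()[[1,0],0])),proj(i,[[.471,.258,.102],[.4904,-.0309,.05]]))
E
```

```text
1.65 [0.4371 0.3086 0.3001] 0.06051675011470535 80.77819913211812 [[293.68046807 202.49643763]
 [328.23091449 373.63924052]]
```

View pics/w1.png

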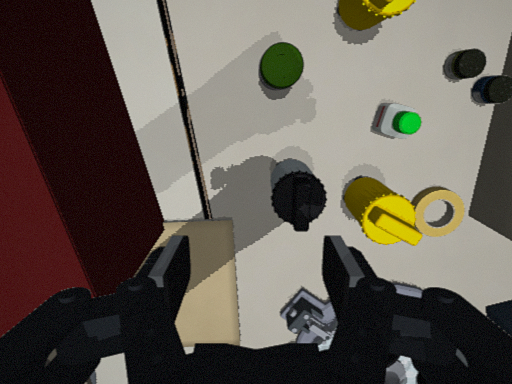

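The wrist view shows the canister's lid centred near (298,198), with its bar almost vertical in the image, so the tool x is nearly along the bar. The yellow look-alike is to its right at (385,210).

```bash
python3 - <<'E'
from h import *
i=env.camera_info("wrist");im=cv2.imread("pics/w1.png");V=im.max(2)
for m,s,c in blobs((V<60)):
    if abs(c[0]-298)<15 and abs(c[1]-200)<20:
        print(s,c)
        ct=max(cv2.findContours(m.astype(np.uint8),0,1)[0],key=cv2.contourArea)[:,0]
        up=ct[ct[:,1]<212];e=cv2.fitEllipse(up.astype(np.float32));print(e,ray(i,e[0],.1).round(4))
        lo=ct[ct[:,1]>222];print(lo.tolist())
out=cv2.resize(cv2.convertScaleAbs(im[165:240,260:335],alpha=3),(600,600),interpolation=cv2.INTER_CUBIC);cv2.imwrite("pics/w1c.png",out)
E
```

```text
[ 271  170   56   61 2390] [298.18912134 198.5376569 ]
((298.082275390625, 197.20883178710938), (52.387020111083984, 53.676414489746094), 83.52336120605469) [[0.4766 0.2625 0.1   ]]
[[291, 223], [292, 223], [293, 224], [294, 225], [294, 226], [294, 227], [294, 228], [295, 229], [295, 230], [296, 230], [297, 230], [298, 230], [299, 230], [300, 230], [301, 230], [302, 230], [303, 230], [304, 230], [305, 230], [306, 230], [307, 229], [308, 228], [308, 227], [308, 226], [308, 225], [308, 224], [308, 223]]
```

View pics/w1c.png

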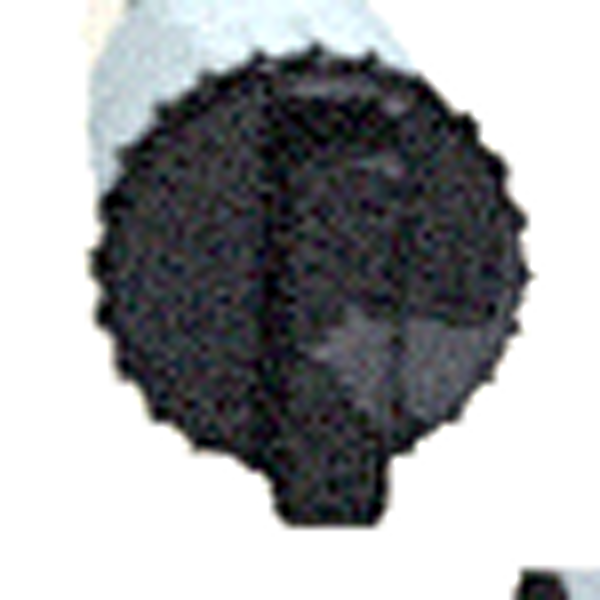

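```bash
python3 - <<'E'
from h import *
i=env.camera_info("wrist")
w=ray(i,[[301.4,230],[302.7,185.3]],.129);d=w[1]-w[0];print(w,w.mean(0),np.linalg.norm(d),np.rad2deg(np.arctan2(d[1],d[0])))
i=env.camera_info("top");print(ray(i,[217.5,234],.105))
E
```

```text
[[0.47322309 0.236968   0.129     ]
 [0.4802675  0.28370726 0.129     ]] [0.4767453  0.26033763 0.129     ] 0.04726713519485179 81.42904879907259
[[0.47160808 0.25943887 0.105     ]]
```

```bash
python3 - <<'E'
from h import *
plan((.4755,.261,.16),81.2,5,4.5)
E
```

```text
-0.82 0.91 2.8 -0 0 -0.09 4.5; -0.82 0.91 2.8 -0 0 -0.09 4.5; -0.82 0.91 2.8 -0 0 -0.09 4.5; -0.82 0.91 2.8 -0 0 -0.09 4.5; -0.82 0.91 2.8 -0 0 -0.09 4.5
```

Emit:
{"api": "send_rows", "payload": {
  "increments": "-1.1 1.2 2 0 0 -0.4 4.5; -1.1 1.2 2.5 0 0 0 4.5; -1.1 1.2 3 0 0 0 4.5; -0.8 0.95 3.3 0 0 0 4.5; 0 0 3.2 0 0 0 4.5"
}}

```text
time: 2.2
tool_pos: [0.4773, 0.259, 0.1594]
tcp_rot: [0.761, 0.649, 0.001, 0.001]
wrist_force: [-1.3, 0.1, 0.0]
grip_width: 0.0448
finger_force: 0.0
```

Emit:
{"api": "send_rows", "payload": {
  "increments": "0 0 0 0 0 0 4.5; 0 0 0 0 0 0 4.5; 0 0 0 0 0 0 4.5"
}}

```text
time: 2.5
tool_pos: [0.4768, 0.2616, 0.1619]
tcp_rot: [0.76, 0.65, 0.001, 0.0]
wrist_force: [-0.3, -0.7, 0.4]
grip_width: 0.0449
finger_force: 0.0
```

```bash
python3 - <<'E'
from h import *
o=env.get_obs();i=env.camera_info("wrist");im=env.capture("wrist")[:,:,::-1];cv2.imwrite("pics/w2.png",im)
p=o["tool_pos"];a=np.deg2rad(81.2);x=np.array([np.cos(a),np.sin(a)])
print(p.round(4),np.rad2deg(np.arctan2(*Ro.from_quat(o["tcp_rot"]).as_matrix()[[1,0],0])),o["grip_width"])
print(proj(i,[[*(p[:2]+s*.026*x),.129] for s in(-1,0,1)]))
b=cv2.convertScaleAbs(im[100:340,150:390],alpha=2.5);cv2.imwrite("pics/w2c.png",cv2.resize(b,(600,600),interpolation=cv2.INTER_CUBIC))
E
```

```text
[0.4768 0.2616 0.1619] 81.03843021941456 0.0449263637997283
[[254.78700281 262.81672168]
 [254.63791423 221.42835144]
 [254.4769295  176.73750252]]
```

View pics/w2c.png

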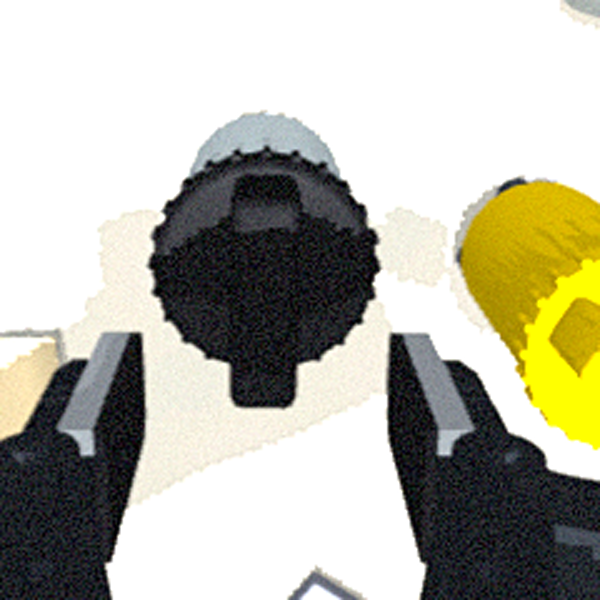

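The close view shows the bar midway between the fingers, with its near end at (255,262) against a predicted (255,263). The position is good, so descend and grip.

Emit:
{"api": "send_rows", "payload": {
  "increments": "0 0 1.8 0 0 0 4.5; 0 0 1.8 0 0 0 4.5; 0 0 1.4 0 0 0 4.5; 0 0 0.7 0 0 0 4.5; 0 0 0 0 0 0 4.5"
}}

```text
time: 3.05
tool_pos: [0.4758, 0.2611, 0.1036]
tcp_rot: [0.76, 0.65, 0.0, -0.0]
wrist_force: [0.2, 0.3, 0.2]
grip_width: 0.0452
finger_force: 0.0
```

Emit:
{"api": "send_rows", "payload": {
  "increments": "0 0 0 0 0 0 1; 0 0 0 0 0 0 1; 0 0 0 0 0 0 1; 0 0 0 0 0 0 1; 0 0 0 0 0 0 1"
}}

```text
time: 3.55
tool_pos: [0.4768, 0.2613, 0.1045]
tcp_rot: [0.761, 0.649, 0.001, 0.0]
wrist_force: [-0.5, 0.1, 7.2]
grip_width: 0.0148
finger_force: 59.9
```

Emit:
{"api": "send_rows", "payload": {
  "increments": "0 0 0 0 0 0 1; 0 0 0 0 0 0 1; 0 0 -1 0 0 0 1; 0 0 -2 0 0 0 1; 0 0 -2 0 0 0 1"
}}

```text
time: 4.05
tool_pos: [0.4748, 0.2603, 0.1536]
tcp_rot: [0.761, 0.649, -0.001, -0.0]
wrist_force: [-0.3, 0.1, -3.6]
grip_width: 0.0149
finger_force: 58.7
```

```bash
python3 - <<'E'
from h import *
plan((.450,-.094,.30),57.1,10,1)
E
```

```text
-3.54 0.31 -1.46 -0.01 0.01 2.39 1; -3.52 0.46 -1.46 -0.01 0.01 2.39 1; -3.5 0.6 -1.46 -0.01 0.01 2.39 1; -3.47 0.75 -1.46 -0.01 0.01 2.39 1; -3.44 0.89 -1.46 -0.01 0.01 2.39 1
-3.4 1.03 -1.46 -0.01 0.01 2.39 1; -3.35 1.18 -1.46 -0.01 0.01 2.39 1; -3.3 1.31 -1.46 -0.01 0.01 2.39 1; -3.24 1.45 -1.46 -0.01 0.01 2.39 1; -3.18 1.58 -1.46 -0.01 0.01 2.39 1
```

Emit:
{"api": "send_rows", "payload": {
  "increments": "-1.5 0.2 -3 0 0 2.4 1; -3 0.4 -3 0 0 2.4 1; -3.5 0.6 -3 0 0 2.4 1; -3.5 0.8 -3 0 0 2.4 1; -3.4 0.9 -2.6 0 0 2.4 1"
}}

```text
time: 4.55
tool_pos: [0.4655, 0.1074, 0.3008]
tcp_rot: [0.825, 0.565, -0.0, -0.0]
wrist_force: [1.1, 0.8, -4.0]
grip_width: 0.0147
finger_force: 58.8
```

Emit:
{"api": "send_rows", "payload": {
  "increments": "-3.4 1.1 0 0 0 2.4 1; -3.4 1.2 0 0 0 2.4 1; -3.4 1.4 0 0 0 2.4 1; -3.4 1.5 0 0 0 2.4 1; -3.3 1.6 0 0 0 2.4 1"
}}

```text
time: 5.05
tool_pos: [0.4526, -0.0741, 0.2994]
tcp_rot: [0.879, 0.476, -0.0, -0.001]
wrist_force: [1.0, -0.4, -3.9]
grip_width: 0.0149
finger_force: 58.8
```

Emit:
{"api": "send_rows", "payload": {
  "increments": "-2 0 0 0 0 0 1; -0.8 0 0 0 0 0 1; 0 0 0 0 0 0 1; 0 0 0 0 0 0 1; 0 0 0 0 0 0 1"
}}

```text
time: 5.55
tool_pos: [0.4391, -0.0947, 0.2992]
tcp_rot: [0.878, 0.478, 0.0, -0.0]
wrist_force: [-1.3, -0.4, -4.1]
grip_width: 0.0147
finger_force: 59.0
```

```bash
python3 - <<'E'
from h import *
o=env.get_obs();i=env.camera_info("wrist");im=env.capture("wrist")[:,:,::-1];cv2.imwrite("pics/w3.png",im)
print(o["tool_pos"].round(4),np.rad2deg(np.arctan2(*Ro.from_quat(o["tcp_rot"]).as_matrix()[[1,0],0])),o["grip_width"],proj(i,[[.4904,-.0309,.05]]))
cv2.imwrite("pics/w3b.png",cv2.resize(cv2.convertScaleAbs(im,alpha=1.3),(800,600),interpolation=cv2.INTER_CUBIC))
E
```

```text
[ 0.4391 -0.0947  0.2992] 57.13193286203967 0.014661922218337068 [[262.57701536  81.85707517]]
```

View pics/w3b.png

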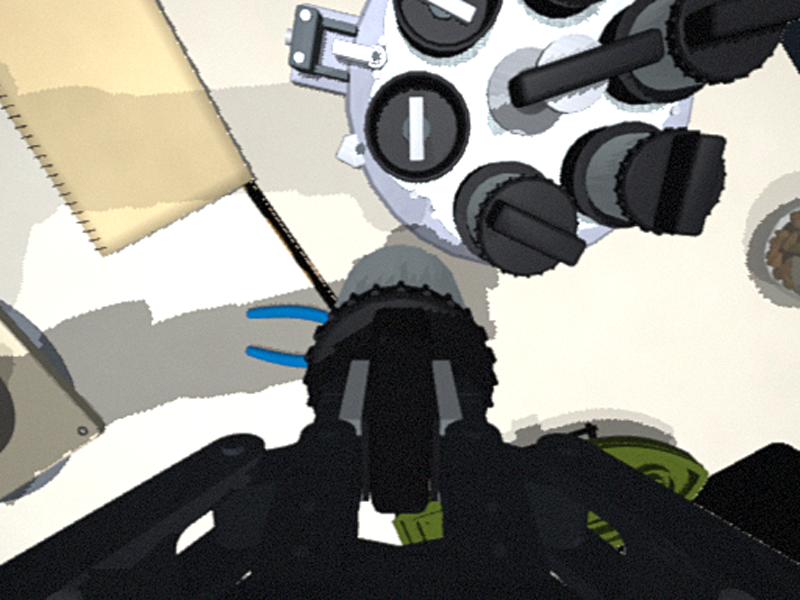

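The wrist view shows the canister held straight. The tongue is at about (417,128) in the 800-px picture, parallel to the bar, and the cup mouth is round it.

```bash
python3 - <<'E'
from h import *
i=env.camera_info("wrist");im=cv2.imread("pics/w3.png")
big=cv2.resize(im,None,fx=4,fy=4,interpolation=cv2.INTER_CUBIC);V=big.max(2)
print(np.percentile(V,[5,50,95]))
for m,s,c in blobs(V>105,500):
    if np.hypot(*(c/4-[266.9,82]))<5 and s[4]<9000:
        b=cv2.boxPoints(cv2.minAreaRect(np.argwhere(m)[:,::-1].astype(np.float32)))
        w=ray(i,(b+.5)/4-.5,.05);e=sorted([w[1]-w[0],w[2]-w[1]],key=np.linalg.norm)
        print("tongue",w.mean(0).round(4),[np.linalg.norm(x).round(4) for x in e],np.rad2deg(np.arctan2(e[1][1],e[1][0]))%180)
for m,s,c in blobs(V<75,5000):
    if np.hypot(*(c/4-[266.9,82]))<15:
        ct=max(cv2.findContours(m.astype(np.uint8),0,1)[0],key=cv2.contourArea)[:,0].astype(np.float32)
        e=cv2.fitEllipse(ct);
        for z in(.06,.076):
            w=ray(i,(ct+.5)/4-.5,z);(cx,cy),r=cv2.minEnclosingCircle(w[:,:2].astype(np.float32));print("cup",s,e,z,cx,cy,r,ray(i,(np.array(e[0])+.5)/4-.5,z).round(4))
# held bar end (-x end) & hub bar
w=ray(i,np.array([[401,512]])/1.5625,.129-.1045+.2992);o=env.get_obs();R=Ro.from_quat(o["tcp_rot"]);print("bar -x end in tool",R.inv().apply(w[0]-o["tool_pos"]))
h=ray(i,np.array([[518,80],[520,105],[660,33],[663,58]])/1.5625,.171);print("hub",h.mean(0),np.rad2deg(np.arctan2(*(h[2:].mean(0)-h[:2].mean(0))[[1,0]])),np.linalg.norm(h[2:].mean(0)-h[:2].mean(0)))
E
```

```text
[ 13. 126. 210.]
tongue [ 0.4935 -0.0336  0.05  ] [np.float64(0.0106), np.float64(0.0438)] 58.4570970689082
cup [  934   184   269   284 51397] ((1068.54248046875, 324.83819580078125), (266.30499267578125, 282.6958312988281), 4.927750587463379) 0.06 0.49400681257247925 -0.03388289362192154 0.03717537596821785 [[ 0.4944 -0.0329  0.06  ]]
cup [  934   184   269   284 51397] ((1068.54248046875, 324.83819580078125), (266.30499267578125, 282.6958312988281), 4.927750587463379) 0.076 0.49333304166793823 -0.033980436623096466 0.035620562732219696 [[ 0.4938 -0.033   0.076 ]]
bar -x end in tool [-0.02452176  0.00118152 -0.02451489]
hub [ 0.57340114 -0.05686224  0.171     ] -15.378857322290823 0.0696868588209354
```

```bash
python3 - <<'E'
from h import *
plan((.4925,-.033,.30),58.4,3,1)
E
```

```text
2.7 0.38 -0.03 -0.01 -0.01 -0.43 1; 2.7 0.4 -0.03 -0.01 -0.01 -0.43 1; 2.69 0.42 -0.03 -0.01 -0.01 -0.43 1
```

Emit:
{"api": "send_rows", "payload": {
  "increments": "2 0.3 0 0 0 -0.4 1; 2.5 0.4 0 0 0 -0.4 1; 2.5 0.4 0 0 0 -0.4 1; 1.1 0.1 2 0 0 0 1; 0 0 3 0 0 0 1"
}}

```text
time: 6.1
tool_pos: [0.4959, -0.0308, 0.2495]
tcp_rot: [0.872, 0.489, 0.003, 0.001]
wrist_force: [0.0, 0.4, -5.0]
grip_width: 0.0147
finger_force: 59.0
```

Emit:
{"api": "send_rows", "payload": {
  "increments": "0 0 3 0 0 0 1; 0 0 2 0 0 0 1; 0 0 0 0 0 0 1; 0 0 0 0 0 0 1; 0 0 0 0 0 0 1"
}}

```text
time: 6.6
tool_pos: [0.4935, -0.0342, 0.2004]
tcp_rot: [0.874, 0.486, 0.001, 0.001]
wrist_force: [-1.3, 0.1, -4.6]
grip_width: 0.0147
finger_force: 59.2
```

```bash
python3 - <<'E'
from h import *
o=env.get_obs();print(o["tool_pos"].round(4));plan((.4925,-.033,.19),58.4,1,1)
E
```

```text
[ 0.4935 -0.0342  0.2004]
0.04 -0.15 1.04 0.12 -0.08 -0.19 1
```

Emit:
{"api": "send_rows", "payload": {
  "increments": "0 -0.1 1 0 0 0 1; 0 0 1 0 0 0 1; 0 0 0.8 0 0 0 1; 0 0 0.5 0 0 0 1; 0 0 0.3 0 0 0 1"
}}

```text
time: 7.1
tool_pos: [0.4911, -0.034, 0.1625]
tcp_rot: [0.874, 0.486, -0.0, -0.0]
wrist_force: [0.7, 0.4, -3.6]
grip_width: 0.0151
finger_force: 59.1
```

Emit:
{"api": "send_rows", "payload": {
  "increments": "0 0 0.3 0 0 0 1; 0 0 0.3 0 0 0 1; 0 0 0.3 0 0 0 1; 0 0 0 0 0 0 1; 0 0 0 0 0 0 1"
}}

```text
time: 7.6
tool_pos: [0.4916, -0.0339, 0.1544]
tcp_rot: [0.874, 0.486, 0.0, 0.0]
wrist_force: [0.1, -0.2, -4.1]
grip_width: 0.0153
finger_force: 59.1
```

Emit:
{"api": "send_rows", "payload": {
  "increments": "0 0 0.2 0 0 0 1; 0 0 0.2 0 0 0 1; 0 0 0.2 0 0 0 1; 0 0 0 0 0 0 1; 0 0 0 0 0 0 1"
}}

```text
time: 8.1
tool_pos: [0.4915, -0.0339, 0.1482]
tcp_rot: [0.874, 0.486, 0.0, 0.0]
wrist_force: [1.3, 0.5, -5.2]
grip_width: 0.0151
finger_force: 59.1
```

Emit:
{"api": "send_rows", "payload": {
  "increments": "0 0 0.1 0 0 0 1; 0 0 0.1 0 0 0 1; 0 0 0.1 0 0 0 1; 0 0 0 0 0 0 1; 0 0 0 0 0 0 1"
}}

```text
time: 8.6
tool_pos: [0.4915, -0.0339, 0.1452]
tcp_rot: [0.874, 0.486, 0.0, 0.0]
wrist_force: [1.1, -0.2, -5.1]
grip_width: 0.015
finger_force: 59.0
```

Emit:
{"api": "send_rows", "payload": {
  "increments": "0 0 0.05 0 0 0 1; 0 0 0 0 0 0 2; 0 0 0 0 0 0 3; 0 0 0 0 0 0 4; 0 0 0 0 0 0 4"
}}

```text
time: 9.1
tool_pos: [0.4913, -0.034, 0.1449]
tcp_rot: [0.874, 0.486, -0.0, -0.0]
wrist_force: [0.0, -0.3, 0.0]
grip_width: 0.0401
finger_force: 0.0
```

Emit:
{"api": "send_rows", "payload": {
  "increments": "0 0 0 0 0 0 4; 0 0 -2 0 0 0 4; 0 0 -3 0 0 0 4; 0 0 -4 0 0 0 4; 0 0 -4 0 0 0 4"
}}

```text
time: 9.6
tool_pos: [0.4908, -0.034, 0.276]
tcp_rot: [0.874, 0.486, -0.001, -0.0]
wrist_force: [1.0, -0.1, -0.5]
grip_width: 0.0398
finger_force: 0.0
```

```bash
python3 - <<'E'
from h import *
im=env.capture("top")[:,:,::-1];s=env.capture("side")[:,:,::-1]
a=cv2.resize(im[140:270,280:410],(400,400),interpolation=cv2.INTER_CUBIC);b=cv2.resize(s[130:230,200:300],(400,400),interpolation=cv2.INTER_CUBIC)
cv2.imwrite("pics/p1.png",np.hstack([a,b]))
plan((.5734,-.0555,.30),-14.5,9,4)
E
```

```text
0.27 0.87 -0.22 0.02 -0.06 8.07 4; 0.39 0.82 -0.22 0.02 -0.06 8.07 4; 0.5 0.76 -0.22 0.02 -0.06 8.07 4; 0.6 0.68 -0.22 0.02 -0.06 8.07 4; 0.69 0.59 -0.22 0.02 -0.06 8.07 4
0.77 0.49 -0.22 0.02 -0.06 8.07 4; 0.83 0.37 -0.22 0.02 -0.06 8.07 4; 0.87 0.26 -0.23 0.02 -0.06 8.07 4; 0.9 0.13 -0.23 0.02 -0.06 8.07 4
```

View pics/p1.png

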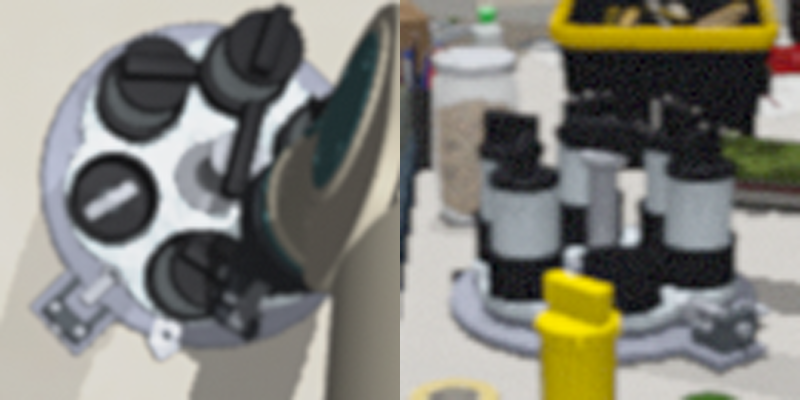

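The side view shows the placed canister at (700,200) seated as deep as its neighbours, and the wheel is still in its first click. Next is the hub handle.

Emit:
{"api": "send_rows", "payload": {
  "increments": "0.3 0.9 -0.4 0 0 8 4; 0.4 0.8 -0.4 0 0 8 4; 0.5 0.8 -0.4 0 0 8 4; 0.6 0.7 -0.4 0 0 8 4; 0.7 0.6 -0.4 0 0 8 4"
}}

```text
time: 10.2
tool_pos: [0.5361, -0.0454, 0.2943]
tcp_rot: [0.988, 0.155, -0.001, -0.0]
wrist_force: [0.1, -0.5, 1.1]
grip_width: 0.0399
finger_force: 0.0
```

Emit:
{"api": "send_rows", "payload": {
  "increments": "0.8 0.5 -0.4 0 0 8 4; 0.8 0.4 0 0 0 8 4; 0.9 0.3 0 0 0 8 4; 0.9 0.1 0 0 0 8.5 4; 0 0 0 0 0 0 4"
}}

```text
time: 10.7
tool_pos: [0.5723, -0.0548, 0.2977]
tcp_rot: [0.992, -0.125, -0.001, 0.001]
wrist_force: [-0.7, 0.0, -0.3]
grip_width: 0.0403
finger_force: 0.0
```

Emit:
{"api": "send_rows", "payload": {
  "increments": "0 0 0 0 0 0 4; 0 0 0 0 0 0 4"
}}

```text
time: 10.9
tool_pos: [0.5712, -0.0546, 0.2985]
tcp_rot: [0.992, -0.124, -0.0, -0.0]
wrist_force: [-0.7, -0.1, 0.2]
grip_width: 0.0398
finger_force: 0.0
```

```bash
python3 - <<'E'
from h import *
o=env.get_obs();i=env.camera_info("wrist");im=env.capture("wrist")[:,:,::-1];cv2.imwrite("pics/w4.png",im)
print(o["tool_pos"].round(4),np.rad2deg(np.arctan2(*Ro.from_quat(o["tcp_rot"]).as_matrix()[[1,0],0])),o["qpos"])
cv2.imwrite("pics/w4b.png",cv2.resize(cv2.convertScaleAbs(im,alpha=1.5),(800,600),interpolation=cv2.INTER_CUBIC))
E
```

```text
[ 0.5712 -0.0546  0.2985] -14.200289703810114 [-0.50484835  0.59532824  0.92087151  1.66193039 -0.51246576  1.14583345
 -1.2669204 ]
```

View pics/w4b.png

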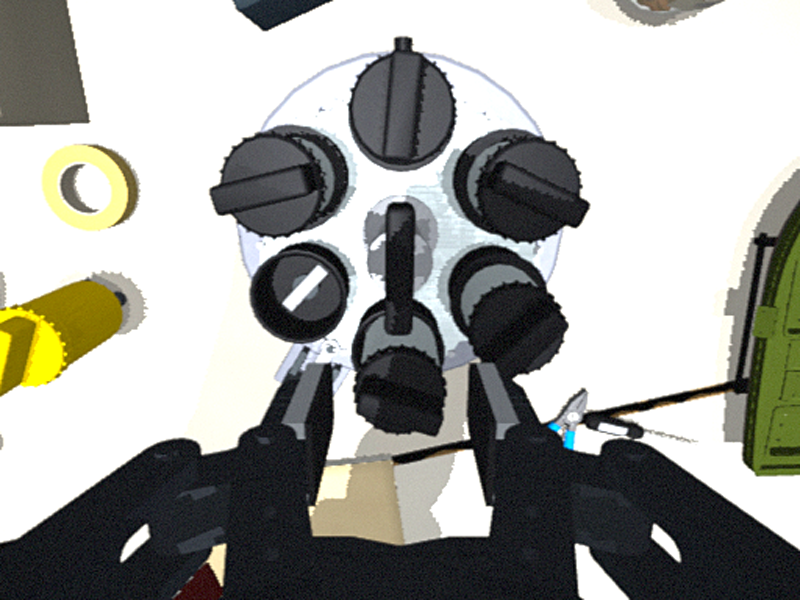

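The handle lies straight along the tool's x, its near end at about (400,335) and centred between the fingers. The placed canister is at (400,385), seated and upright.

```bash
python3 - <<'E'
from h import *
i=env.camera_info("wrist");w=ray(i,np.array([[400,335],[400,212]])/1.5625,.171);print(w)
a=np.deg2rad(-14.3);u=np.array([np.cos(a),np.sin(a),0]);c=w[0]+.036*u;print(c)
plan((c[0],c[1],.146),-14.3,5,4)
E
```

```text
[[ 0.54193077 -0.04797403  0.171     ]
 [ 0.60760071 -0.0645902   0.171     ]]
[ 0.57681533 -0.05686599  0.171     ]
0.12 0.02 3.05 -0.01 0.01 0.01 4; 0.12 0.02 3.05 -0.01 0.01 0.01 4; 0.12 0.02 3.05 -0.01 0.01 0.01 4; 0.12 0.02 3.05 -0.01 0.01 0.01 4; 0.12 0.02 3.05 -0.01 0.01 0.01 4
```

Emit:
{"api": "send_rows", "payload": {
  "increments": "0.2 0 2.5 0 0 0 4; 0.2 0 3.5 0 0 0 4; 0 0 3.5 0 0 0 4; 0 0 3.3 0 0 0 4; 0 0 2 0 0 0 4"
}}

```text
time: 11.45
tool_pos: [0.5743, -0.0551, 0.1486]
tcp_rot: [0.992, -0.124, -0.002, -0.0]
wrist_force: [-1.0, 0.5, 1.1]
grip_width: 0.04
finger_force: 0.0
```

Emit:
{"api": "send_rows", "payload": {
  "increments": "0 0 0 0 0 0 2.5; 0 0 0 0 0 0 1; 0 0 0 0 0 0 1; 0 0 0 0 0 0 1; 0 0 0 0 0 0 1"
}}

```text
time: 11.95
tool_pos: [0.5754, -0.0552, 0.1509]
tcp_rot: [0.992, -0.125, -0.0, -0.0]
wrist_force: [-0.7, 3.1, -7.7]
grip_width: 0.0151
finger_force: 59.7
```

```bash
python3 - <<'E'
from h import *
o=env.get_obs();print(o["tool_pos"].round(4),np.rad2deg(np.arctan2(*Ro.from_quat(o["tcp_rot"]).as_matrix()[[1,0],0])),o["wrist_force"].round(1),o["torque"].round(2),o["grip_width"],o["finger_force"])
E
```

```text
[ 0.5754 -0.0552  0.1509] -14.314095406808583 [-0.7  3.1 -7.7] [ 0.14  0.21 -0.27] 0.01513811412057995 59.71481502056122
```

Emit:
{"api": "send_rows", "payload": {
  "increments": "0 0 0 0 0 -3 1; 0 0 0 0 0 -4 1; 0 0 0 0 0 -4 1; 0 0 0 0 0 -4 1; 0 0 0 0 0 -4 1"
}}

```text
time: 12.45
tool_pos: [0.5754, -0.055, 0.1509]
tcp_rot: [0.999, 0.042, -0.0, -0.001]
wrist_force: [-0.3, 3.0, -7.7]
grip_width: 0.0149
finger_force: 60.2
```

Emit:
{"api": "send_rows", "payload": {
  "increments": "0 0 0 0 0 -4 1; 0 0 0 0 0 -4 1; 0 0 0 0 0 -4 1; 0 0 0 0 0 -4 1; 0 0 0 0 0 -4 1"
}}

```text
time: 12.95
tool_pos: [0.5754, -0.0548, 0.1509]
tcp_rot: [0.976, 0.216, -0.0, -0.001]
wrist_force: [-1.5, 2.0, -7.2]
grip_width: 0.0147
finger_force: 59.6
```

Emit:
{"api": "send_rows", "payload": {
  "increments": "0 0 0 0 0 -4 1; 0 0 0 0 0 -4 1; 0 0 0 0 0 -4 1; 0 0 0 0 0 -4 1; 0 0 0 0 0 -4 1"
}}

```text
time: 13.45
tool_pos: [0.5753, -0.0547, 0.1509]
tcp_rot: [0.924, 0.383, -0.0, -0.001]
wrist_force: [-2.0, 2.7, -6.8]
grip_width: 0.0145
finger_force: 59.7
```

Emit:
{"api": "send_rows", "payload": {
  "increments": "0 0 0 0 0 -1 1; 0 0 0 0 0 0 1; 0 0 0 0 0 0 1; 0 0 0 0 0 0 1"
}}

```text
time: 13.85
tool_pos: [0.5753, -0.0547, 0.1509]
tcp_rot: [0.922, 0.387, -0.0, -0.001]
wrist_force: [-1.9, 5.0, -5.6]
grip_width: 0.0145
finger_force: 60.1
```

```bash
python3 - <<'E'
from h import *
o=env.get_obs();print(o["tool_pos"].round(4),np.rad2deg(np.arctan2(*Ro.from_quat(o["tcp_rot"]).as_matrix()[[1,0],0])),o["wrist_force"].round(1),o["torque"].round(2),o["grip_width"],o["finger_force"])
E
```

```text
[ 0.5753 -0.0547  0.1509] 45.58844539581185 [-1.9  5.  -5.6] [ 0.71  0.25 -0.23] 0.014486440142980164 60.06902575492859
```

Turned by 59.9°. Release, let the detent settle and withdraw.

Emit:
{"api": "send_rows", "payload": {
  "increments": "0 0 0 0 0 0 1.8; 0 0 0 0 0 0 3; 0 0 0 0 0 0 4; 0 0 0 0 0 0 4; 0 0 -1 0 0 0 4"
}}

```text
time: 14.35
tool_pos: [0.5753, -0.0562, 0.1606]
tcp_rot: [0.922, 0.388, -0.001, -0.0]
wrist_force: [-0.1, 1.1, 0.2]
grip_width: 0.04
finger_force: 0.0
```

Emit:
{"api": "send_rows", "payload": {
  "increments": "0 0 -3 0 0 0 4; 0 0 -4 0 0 0 4; 0 0 -4 0 0 0 4; 0 0 -3 0 0 0 4; 0 0 0 0 0 0 4"
}}

```text
time: 14.85
tool_pos: [0.5785, -0.0572, 0.3064]
tcp_rot: [0.922, 0.388, 0.004, 0.002]
wrist_force: [-0.9, -0.8, 0.2]
grip_width: 0.0402
finger_force: 0.0
```

Emit:
{"api": "send_rows", "payload": {
  "increments": "0 0 0 0 0 0 4; 0 0 0 0 0 0 4; 0 0 0 0 0 0 4; 0 0 0 0 0 0 4; 0 0 0 0 0 0 4"
}}

```text
time: 15.35
tool_pos: [0.5755, -0.0558, 0.3001]
tcp_rot: [0.922, 0.388, -0.001, -0.0]
wrist_force: [-0.1, -0.2, 0.1]
grip_width: 0.04
finger_force: 0.0
```

```bash
python3 - <<'E'
from h import *
im=env.capture("wrist")[:,:,::-1];cv2.imwrite("pics/w5b.png",cv2.resize(cv2.convertScaleAbs(im,alpha=1.5),(800,600),interpolation=cv2.INTER_CUBIC))
E
```

```text
(no output)
```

View pics/w5b.png

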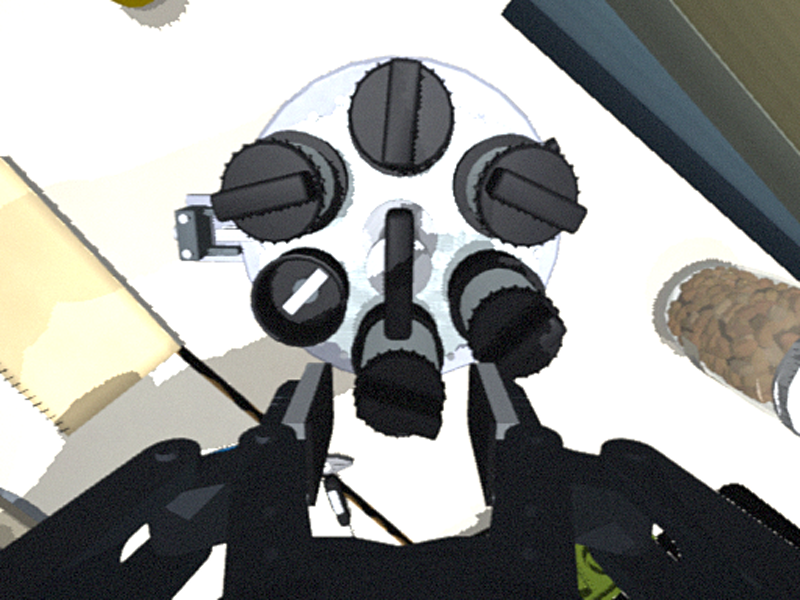

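The wheel is still parallel to the tool after release, with the handle vertical at x≈398 px. That puts it one click on, with the empty pocket at (300,297) now at the pointer, the canister still seated at (400,390), and the arm clear.

```bash
python3 -c "
from station import env
print(env.close_job())"
```

```text
the job is handed in; nothing more can be done
None
```

The canister is seated over the tongue in the pointer pocket and released, the wheel rests one click (about 60°) anticlockwise with the next empty pocket at the pointer, and the job is handed in at about 15 s of robot time; no verdict was returned.

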